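# Re-set bisque ware onto matching kiln bats

## Robot

A 6-joint arm with a two-finger parallel gripper is mounted at the origin on the work surface; the furniture and walls round the work are solid. World frame = base frame: x ahead of the robot, y to its left, z up, the work surface at z = 0. Lengths are in m, angles in degrees, forces in N, time in s.
With the tool pointing down it reaches from about 0.4 to 0.825 m from the base axis. Payload 7 kg.
Tool frame: the origin (TCP) lies on the centre line of the jaws, within the pads' length; the fingertips stand 8 mm ahead of it and the grasp point (between the pads) lies 11 mm behind it; z points along the fingers, y is the line along which they close (so a half turn about z gives the same grasp; the last joint's range is limited). The gripper opens to 88 mm and grips with 3 to 60 N. Pads are 19 mm wide; open, the fingers measure 130 mm over their backs; the gripper's body (78 mm by 193 mm) begins 47 mm behind the grasp point.
Start: joints at [-49.383, 20.546, 0.682, 0, -70.136, -16.507], TCP at [0.276, -0.616, 0.235] pointing down, gripper open.
Joint ranges: [-176.03, 176.03], [-82.01, 121.73], [-58.28, 71.71], [-173.87, 95.51], [-174.79, -0.11], [-173.66, 173.66]. Speed limits (degrees/s): [136.94, 136.94, 172.46, 180, 180, 180].

## Interface

Orientations are given as [roll, pitch, yaw] about the fixed x, y, z axes, in that order (R = Rz(yaw) Ry(pitch) Rx(roll)).
In Python, from plant import r gives the robot as it stands.
- The arm moves only by the tool carry_out, never from a script. Its argument "targets" is a list of rows, each a list of 6 numbers: the shift along the tool's x, y, z scaled (see below), then the turn, a rotation vector about the tool's x, y, z scaled (see below). A call has 1 to 5 rows; each row shifts and turns the commanded pose from where the row before left it, along the tool's axes as they then stand; what a row does not reach is not made up. The controller multiplies each number of a shift by 0.5 m and each number of a turn by 60 degrees. A row lasts 1/8 s, in which the tool goes at most 62.5 mm and 10.7 degrees, less where a joint would pass 70% of its speed; a pose out of reach is approached as far as the arm can. A call with a number of a shift or a turn outside -1 to 1 is refused whole. A call with a gripper value outside its range is refused whole. "hand" is the opening, from 0 (shut) to 1 (fully open), set as the call begins (left out, the last holds). The fingers move at their own pace and stop on an object; "squeeze" is the grip in N (left out, the last holds). Time passes only in rows, so rows that do not move let the fingers close. It gives the time, the measured TCP pose, the force, the opening and the grip force at its end, in the units of the state.
- r.get_state(): the state, without advancing time (a new reading comes with each control period).
- r.capture(name): name is "side" or "top"; returns the picture (384x512x3 uint8, red, green, blue); there is no depth.
- r.camera_info(name): a dict with "K" (3x3 intrinsics, pixels), "distortion" ([k1, k2, p1, p2, k3] as OpenCV has them; the pictures are not rectified), "eye" and "attitude" of the camera in the world. Camera axes: x right, y down, z forward; pixel columns grow to the right and rows downward; lengths in m; the calibration is good to about 2 mm. A picture is of the moment at which its call begins. camera_info takes no time and is no camera call.
- r.close_job(): hands the job in; it is judged then, once.
The state is a dict: "time_s": time; "joints": joint angles; "qd": joint speeds; "joint_torque": joint torques, N m; "tcp_pos": TCP position; "eef_rot": TCP orientation; "contact_force": force on the tool from outside, world axes, zero at the start; "moment": the same for the moment, N m; "gripper_width": finger opening in m; "gripper_force": force on a finger pad.
Only numpy, scipy, OpenCV 4.12 (cv2) and the standard library are available. Lean on these libraries where they do the work, as an engineer would, in place of code of your own. Each camera call takes 0.05 s, during which the arm holds its last target. There are 200 camera calls.

## Task

Three bisque pieces stand on the wrong kiln bats: move each onto the bat of its own shape (the round vase on the round bat, the square beaker on the square bat, the long trough on the oblong bat), centred and with its sides square to the bat's. Their places are taken, so first set one piece down on the empty six-sided bat and let go of it, and take it on when its own bat is free. The bisque is brittle, so set every piece down upright without dropping it or tipping it over, and leave the small glaze pot and the needle tool where they are.

Things in the scene. Friction and masses are not known exactly. Their poses are not given: they have to be found in the camera images.
- bud_vase: Cream bisque bud vase, round, open at the top, 67 mm across at its widest (foot 54 mm), 66 mm tall, rigid, about 0.11 kg. Origin at the centre of its underside, z up along its axis. Starts standing on the square bat. Grasp it across its body, about 35 to 40 mm above the foot.
- beaker: Cream bisque beaker of square plan, open at the top, 54 x 54 mm, 80 mm tall, walls 6 mm, rigid, about 0.16 kg. Origin at the centre of its underside, x and y square to its sides, z up. Starts standing on the oblong bat. Grasp it across any pair of its parallel sides.
- trough: Cream bisque trough planter, open at the top, 100 mm long (its x) by 44 mm wide (its y), 46 mm tall, walls 6 mm, rigid, about 0.16 kg. Origin at the centre of its underside, z up. Starts standing on the round bat, which is shorter than it. Grasp it across its 44 mm width.
- bat_round: Round kiln bat, 84 mm in diameter, dark grey refractory, 10 mm thick, fixed to the table. Origin at the centre of its underside, z up, so its top face is at z = +0.010 m. Home of the vase.
- bat_square: Square kiln bat, 76 x 76 mm, dark grey refractory, 10 mm thick, fixed to the table. Origin at the centre of its underside, z up, so its top face is at z = +0.010 m. x and y square to its sides. Home of the beaker.
- bat_oblong: Oblong kiln bat, 124 mm (its x) by 64 mm (its y), dark grey refractory, 10 mm thick, fixed to the table. Origin at the centre of its underside, z up, so its top face is at z = +0.010 m. Home of the trough, whose long side lies along the bat's long side.
- bat_hex: Six-sided kiln bat, 100 mm across its flats, dark grey refractory, 10 mm thick, fixed to the table. Origin at the centre of its underside, z up, so its top face is at z = +0.010 m. Empty at the start: the free spot.
- glaze_pot: Bystander: small glaze pot with a black cap, 48 mm in diameter, 53 mm tall, to the robot's right of the bats. Origin at the centre of its underside.
- needle_tool: Bystander: needle tool with a wooden handle, 176 mm long (its y), 13 mm thick, lying on the table between the near and the far bats. Origin at the middle of its length, on its underside.

How it is judged (in metres and radians):
On the way:
1. one of the three pieces has been set upright on the empty six-sided bat and let go (((horizontal distance between bud_vase and bat_hex below 0.04 m and z of bud_vase in the frame of bat_hex between 0.006 and 0.014 m and angle between bud_vase's own z axis and vertical below 0.1 rad and linear speed of bud_vase below 0.03 m/s and contact force between the fingers and bud_vase below 0.1 N) or (horizontal distance between beaker and bat_hex below 0.04 m and z of beaker in the frame of bat_hex between 0.006 and 0.014 m and angle between beaker's own z axis and vertical below 0.1 rad and linear speed of beaker below 0.03 m/s and contact force between the fingers and beaker below 0.1 N) or (horizontal distance between trough and bat_hex below 0.04 m and z of trough in the frame of bat_hex between 0.006 and 0.014 m and angle between trough's own z axis and vertical below 0.1 rad and linear speed of trough below 0.03 m/s and contact force between the fingers and trough below 0.1 N))), for 0.2 s.
At the end, for the whole second after the job is handed in: Vase on the round bat, beaker on the square bat, trough on the oblong bat: each within 12 mm of the bat's centre, upright, released, at rest; beaker and trough parallel to their bat within 0.2 rad (11 degrees); glaze pot and needle tool within 30 mm of where they began (horizontal distance between bud_vase and bat_round below 0.012 m and z of bud_vase in the frame of bat_round between 0.006 and 0.014 m and angle between each of bud_vase, beaker, trough's own z axis and vertical below 0.1 rad and linear speed of each of bud_vase, beaker, trough below 0.03 m/s and contact force between the fingers and bud_vase below 0.1 N and horizontal distance between beaker and bat_square below 0.012 m and z of beaker in the frame of bat_square between 0.006 and 0.014 m and contact force between the fingers and beaker below 0.1 N and horizontal distance between trough and bat_oblong below 0.012 m and z of trough in the frame of bat_oblong between 0.006 and 0.014 m and contact force between the fingers and trough below 0.1 N and angle between the x axis of trough and the x axis of bat_oblong, either way round below 0.2 rad and (angle between the x axis of beaker and the x axis of bat_square, either way round below 0.2 rad or angle between the x axis of beaker and the y axis of bat_square, either way round below 0.2 rad) and distance of each of glaze_pot, needle_tool from where it was at the start of the episode below 0.03 m); the robot touches nothing.
It fails at once if the glaze pot or the needle tool is pushed away by 3 cm or more (distance of any of glaze_pot, needle_tool from where it was at the start of the episode above 0.03 m).
It fails at once if one of the three pieces tips over (angle between any of bud_vase, beaker, trough's own z axis and vertical above 0.7 rad).
It fails at once if one of the three pieces is dropped (falls freely from more than about 3 cm) ((contact force between the fingers and bud_vase below 0.05 N and linear speed of bud_vase above 0.8 m/s) or (contact force between the fingers and beaker below 0.05 N and linear speed of beaker above 0.8 m/s) or (contact force between the fingers and trough below 0.05 N and linear speed of trough above 0.8 m/s)).
It also fails if it takes over 102 s, if anything falls off the work surface, if the arm or the gripper's body presses on something with over 40 N, if the wrist force passes 120 N, or if a joint passes its speed limit or range.

## Working session

There is one attempt and no reset: what is moved stays moved. The work goes in short steps, Python scripts to look and compute and a tool call to move; the robot and the scene stay as the last step left them, time stands still between calls to the robot, and variables do not carry over. Pictures are saved under pics/ and viewed, at most 14 in all, crops included, and the job is handed in when it is done.

Besides the shell and the picture viewer there is one more tool, called after ">>>" as a command line: name --pt "numbers of a row" for each row, then --argument value for the rest. carry_out: Moves the arm, as the interface text tells. Its arguments: {"type":"object","properties":{"targets":{"type":"array","items":{"type":"array","items":{"type":"number","minimum":-1,"maximum":1}}},"hand":{"type":"number"},"squeeze":{"type":"number"}},"required":["targets"]}

```bash
mkdir -p pics; python3 - <<'E'
from plant import r
import cv2
for n in("top","side"):
    im=r.capture(n); cv2.imwrite(f"pics/{n}0.png",im[:,:,::-1]); print(n,r.camera_info(n))
print(r.get_state())
E
```

```text
top {'K': array([[390.1193791 ,   0.        , 260.2157649 ],
       [  0.        , 390.1193791 , 194.46781688],
       [  0.        ,   0.        ,   1.        ]]), 'distortion': array([0.03996684, 0.        , 0.        , 0.        , 0.        ]), 'eye': array([ 0.36467745, -0.1659479 ,  0.89223226]), 'attitude': array([-166.51148674,   -0.27560444,  -93.61910844])}
side {'K': array([[393.08668203,   0.        , 253.76086828],
       [  0.        , 393.08668203, 189.03973109],
       [  0.        ,   0.        ,   1.        ]]), 'distortion': array([-0.13671332,  0.        ,  0.        ,  0.        ,  0.        ]), 'eye': array([ 0.47598825, -0.92219497,  0.39562973]), 'attitude': array([-1.16300659e+02,  6.75606067e-02, -5.05208134e+00])}
{'time_s': 0.1, 'joints': array([-4.93828046e+01,  2.05860149e+01,  6.42167442e-01, -1.82050265e-02,
       -7.01371938e+01, -1.65069350e+01]), 'qd': array([-0.01594687, -0.07722059,  0.15877602,  0.14449171,  0.03435439,
       -0.03644669]), 'joint_torque': array([-7.78753019e-05, -5.84162915e+01,  2.93749648e+01,  7.01540440e+00,
        1.02045995e-02, -5.83468932e-05]), 'tcp_pos': array([ 0.27555023, -0.61574762,  0.23375365]), 'eef_rot': array([ 1.79917436e+02, -6.61872277e-03, -1.55895932e+02]), 'contact_force': array([0.50086955, 0.07118799, 1.01237911]), 'moment': array([ 0.00416834,  0.037101  , -0.03373218]), 'gripper_force': 0.0, 'gripper_width': 0.08766484217069818}
```

View pics/top0.png

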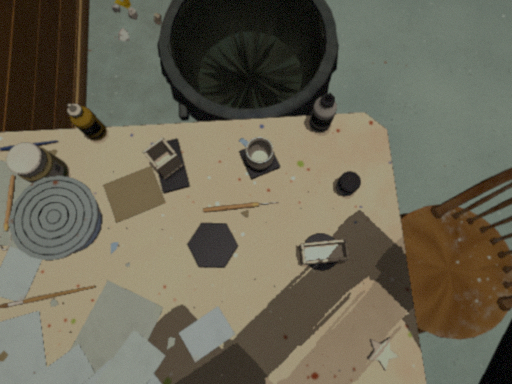

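View pics/side0.png

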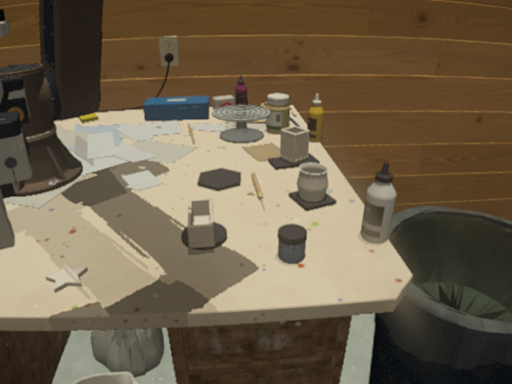

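The top view has +x up and +y to the left. The hex bat is at about (213,245), the trough on the round bat at (323,252), the vase on the square bat at (259,157), the beaker on the oblong bat at (168,162), the pot at (348,183) and the needle tool at (240,207).

```bash
cat > h.py <<'E'
import numpy as np, cv2
from scipy.spatial.transform import Rotation as R
from plant import r
def cam(n):
    c=r.camera_info(n); A=R.from_euler('xyz',c['attitude'],degrees=True).as_matrix()
    return c['K'],c['distortion'],c['eye'],A
def proj(n,P):
    K,d,e,A=cam(n); P=np.atleast_2d(P).astype(float)
    return cv2.projectPoints((P-e)@A,np.zeros(3),np.zeros(3),K,d)[0][:,0]
def back(n,uv,z):
    K,d,e,A=cam(n); uv=np.array(uv,float).reshape(-1,1,2)
    q=cv2.undistortPoints(uv,K,d)[:,0]; v=np.c_[q,np.ones(len(q))]@A.T
    return e+v*((z-e[2])/v[:,2])[:,None]
E
python3 - <<'E'
from h import *
im=cv2.imread("pics/top0.png")
np.set_printoptions(precision=3,suppress=True)
print(back("top",[(213,245),(320,252),(259,160),(175,166),(348,183),(205,208),(277,204)],.01))
cv2.imwrite("pics/c1.png",cv2.resize(im[130:215,140:285],None,fx=5.5,fy=5.5,interpolation=cv2.INTER_CUBIC))
cv2.imwrite("pics/c2.png",cv2.resize(im[170:280,180:370],None,fx=4.2,fy=4.2,interpolation=cv2.INTER_CUBIC))
E
```

```text
[[ 0.465 -0.07   0.01 ]
 [ 0.435 -0.309  0.01 ]
 [ 0.66  -0.186  0.01 ]
 [ 0.657  0.013  0.01 ]
 [ 0.59  -0.39   0.01 ]
 [ 0.552 -0.055  0.01 ]
 [ 0.551 -0.221  0.01 ]]
```

View pics/c1.png

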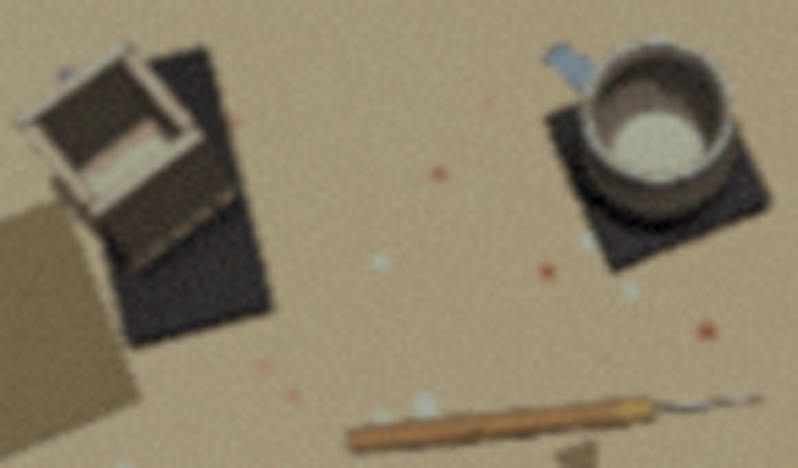

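View pics/c2.png

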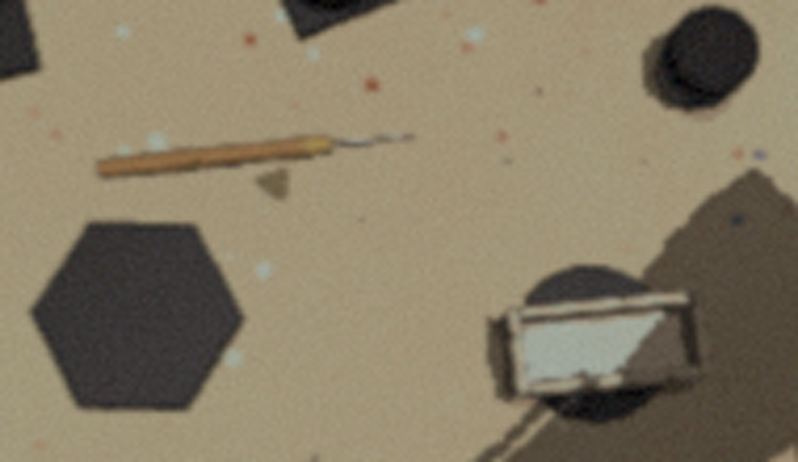

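Crop c1 shows the oblong bat's corners, the beaker's rim corners (turned relative to its bat), three corners of the square bat, and the vase rim. Crop c2 shows the hex vertices, the round bat's arcs and the trough rim. I'll fit the known shapes to these points.

```bash
cat > fit.py <<'E'
from h import *
from scipy.optimize import least_squares
np.set_printoptions(precision=4,suppress=True)
c1=lambda P:(np.array(P)+.5)/5.5-.5+[140,130]
c2=lambda P:(np.array(P)+.5)/4.2-.5+[180,170]
def rect(name,px,z,loc,x0):
    W=back("top",px,z)[:,:2]; L=np.array(loc)
    def f(p):
        c,s=np.cos(p[2]),np.sin(p[2]); return (L@np.array([[c,s],[-s,c]])+p[:2]-W).ravel()
    o=least_squares(f,[*W.mean(0),np.radians(x0)])
    print(name,o.x[:2],"yaw",np.degrees(o.x[2]),"res mm",np.abs(o.fun*1e3).max())
    return o.x
def circ(name,px,z,rad=None):
    W=back("top",px,z)[:,:2]
    o=least_squares(lambda p:np.hypot(*(W-p[:2]).T)-(rad or p[2]),[*W.mean(0),.04])
    print(name,o.x,"res mm",o.fun*1e3); return o.x
E
cat > m1.py <<'E'
from fit import *
# image up=+x, left=+y
rect("oblong",c1([(207,48),(270,310),(135,347)]),.01,[(.062,-.032),(-.062,-.032),(-.062,.032)],10)
rect("square",c1([(546,118),(613,271),(770,203)]),.01,[(.038,.038),(-.038,.038),(-.038,-.038)],20)
rect("beaker",c1([(125,42),(22,124),(97,213),(203,135)]),.09,[(.027,-.027),(.027,.027),(-.027,.027),(-.027,-.027)],35)
circ("vase",c1([(582,112),(732,112),(656,40),(655,185),(607,60),(705,60),(605,165),(708,163)]),.076)
h=[(.1/np.sqrt(3)*np.cos(a),.1/np.sqrt(3)*np.sin(a)) for a in np.radians([30,-30,-90,-150,150,90])]
rect("hex",c2([(90,222),(195,224),(243,318),(187,409),(79,407),(31,312)]),.01,h,0)
circ("round",c2([(590,266),(527,300),(600,421),(652,280),(545,408),(650,405)]),.01,.042)
rect("trough",c2([(507,308),(690,292),(700,377),(517,397)]),.056,[(.05,.022),(-.05,.022),(-.05,-.022),(.05,-.022)],-90)
circ("pot",c2([(758,50),(712,7),(668,50),(712,97)]),.053,.024)
E
python3 m1.py
```

```text
oblong [0.6599 0.0239] yaw 12.753000641526139 res mm 2.7881528125938484
square [ 0.663  -0.1867] yaw 19.921108554990067 res mm 1.8125862406674076
beaker [0.6621 0.0285] yaw 36.89923273499869 res mm 3.2558643226462403
vase [ 0.6609 -0.1858  0.0302] res mm [-0.3028  0.2073  0.7251  0.4473 -0.2753 -0.4409  0.1025 -0.4631]
hex [ 0.4667 -0.0687] yaw -4.9781711490519545 res mm 1.2465790855199776
round [ 0.4366 -0.3131  0.04  ] res mm [-1.09    0.9838 -0.6877  3.5262  3.0127  0.4865]
trough [ 0.4321 -0.3088] yaw -267.59757626975374 res mm 44.778256888601874
pot [ 0.5816 -0.3827  0.04  ] res mm [-0.1669  0.7754 -0.2006  0.7622]
```

```bash
cat > ov.py <<'E'
from h import *
def ring(kind,*a):
    if kind=='r': w,l=a; return np.array([(w/2,l/2),(w/2,-l/2),(-w/2,-l/2),(-w/2,l/2)])
    n=a[1]; t=np.radians((0 if n>6 else 30)+np.arange(n)*360/n); return a[0]*np.c_[np.cos(t),np.sin(t)]
def draw(cam_,im,items,box,s,fn):
    x0,y0,x1,y1=box; o=cv2.resize(im[y0:y1,x0:x1],None,fx=s,fy=s,interpolation=cv2.INTER_CUBIC)
    for L,(x,y,yaw),z,col in items:
        c,t=np.cos(np.radians(yaw)),np.sin(np.radians(yaw))
        P=L@np.array([[c,t],[-t,c]])+[x,y]
        q=(proj(cam_,np.c_[P,np.full(len(P),z)])-[x0,y0]+.5)*s-.5
        cv2.polylines(o,[np.round(q).astype(int)],True,col,1)
    cv2.imwrite(fn,o)
G,B,C=(0,255,0),(0,0,255),(255,255,0)
H=ring('c',.1/np.sqrt(3),6)
E
sed -i 's/^rect("trough".*/rect("trough",c2([(507,308),(690,292),(700,377),(517,397)]),.056,[(-.05,.022),(.05,.022),(.05,-.022),(-.05,-.022)],-90)/' m1.py
python3 m1.py | grep trough
python3 - <<'E'
from ov import *
items=[(ring('r',.124,.064),(.6599,.0239,12.75),.01,G),(ring('r',.076,.076),(.663,-.1867,19.9),.01,G),
(ring('c',.042,40),(.4366,-.3131,0),.01,G),(H,(.4667,-.0687,-5),.01,G),
(ring('r',.054,.054),(.6621,.0285,36.9),.09,B),(ring('r',.054,.054),(.6621,.0285,36.9),.01,C),
(ring('c',.0302,40),(.6609,-.1858,0),.076,B),(ring('c',.027,40),(.6609,-.1858,0),.01,C),
(ring('r',.1,.044),(.4321,-.3088,-84),.056,B),(ring('r',.1,.044),(.4321,-.3088,-84),.01,C)]
draw("top",cv2.imread("pics/top0.png"),items,(140,130,360,280),3.6,"pics/o1.png")
draw("side",cv2.imread("pics/side0.png"),items,(170,120,345,260),4.2,"pics/o2.png")
E
```

```text
trough [ 0.4321 -0.3088] yaw -88.16247881359995 res mm 3.973882561214892
```

View pics/o1.png

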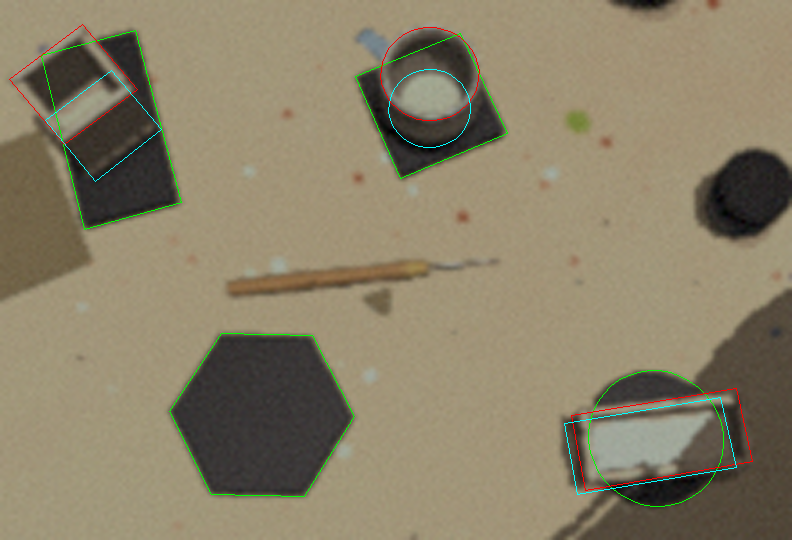

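View pics/o2.png

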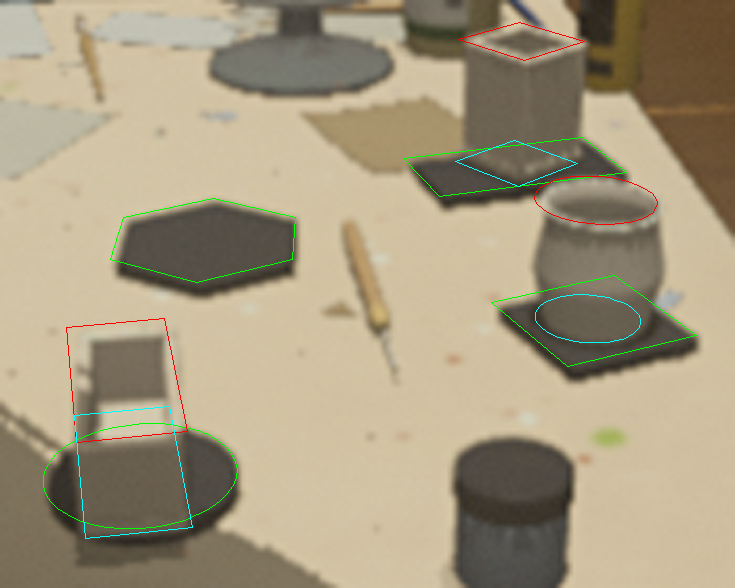

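The bats match the top view. In the side view everything sits about 2 px lower, which is within the calibration tolerance. Plan: vase to hex, beaker to square, trough to oblong, vase to round. I'll write a move calculator.

```bash
cat > mv.py <<'E'
from h import *
import sys
def plan(x,y,z,yaw,frm=None):
    s=r.get_state(); p=s['tcp_pos']; w=s['eef_rot'][2]
    if frm: p=np.array(frm[:3]); w=frm[3]
    d=np.array([x,y,z])-p; dy=(yaw-w+180)%360-180
    a=np.radians(yaw)
    t=np.array([d[0]*np.cos(a)+d[1]*np.sin(a), d[0]*np.sin(a)-d[1]*np.cos(a), -d[2]])/.5
    print("to",(x,y,z,yaw),"turn first, total z:",round(-dy/60,3),"then total shift:",t.round(4), "dist",np.linalg.norm(d).round(3))
E
python3 - <<'E'
from mv import *
V=(.661,-.186)
plan(*V,.235,-110); plan(*V,.11,-110,(*V,.235,-110))
print(back("top",[(322,125)],0.02))
E
```

```text
to (0.661, -0.186, 0.235, -110) turn first, total z: -0.765 then total shift: [-1.0713 -0.4304 -0.0025] dist 0.577
to (0.661, -0.186, 0.11, -110) turn first, total z: 0.0 then total shift: [-0.    0.    0.25] dist 0.125
[[ 0.73501287 -0.34204092  0.02      ]]
```

>>> carry_out --pt "0 0 0 0 0 -0.153" --pt "0 0 0 0 0 -0.153" --pt "0 0 0 0 0 -0.153" --pt "0 0 0 0 0 -0.153" --pt "0 0 0 0 0 -0.153" --hand 1

```text
time_s: 0.72
tcp_pos: [0.2756, -0.6159, 0.234]
eef_rot: [180.0, 0.0, -109.7]
contact_force: [0.0, -0.2, 1.0]
gripper_width: 0.0879
gripper_force: 0.0
```

>>> carry_out --pt "-0.0893 -0.0359 0 0 0 0" --pt "-0.0893 -0.0359 0 0 0 0" --pt "-0.0893 -0.0359 0 0 0 0" --pt "-0.0893 -0.0359 0 0 0 0" --pt "-0.0893 -0.0359 0 0 0 0"

```text
time_s: 1.35
tcp_pos: [0.4371, -0.4356, 0.2342]
eef_rot: [180.0, 0.0, -110.0]
contact_force: [0.3, -1.5, -0.2]
gripper_width: 0.0876
gripper_force: 0.0
```

>>> carry_out --pt "-0.0893 -0.0359 0 0 0 0" --pt "-0.0893 -0.0359 0 0 0 0" --pt "-0.0893 -0.0359 0 0 0 0" --pt "-0.0893 -0.0359 0 0 0 0" --pt "-0.0893 -0.0359 0 0 0 0"

```text
time_s: 1.98
tcp_pos: [0.5977, -0.2564, 0.2342]
eef_rot: [180.0, -0.0, -110.0]
contact_force: [-0.5, -0.2, 0.4]
gripper_width: 0.0876
gripper_force: 0.0
```

>>> carry_out --pt "-0.0893 -0.0359 0 0 0 0" --pt "-0.0893 -0.0359 0 0 0 0" --pt "0 0 0.08 0 0 0" --pt "0 0 0.08 0 0 0" --pt "0 0 0 0 0 0"

```text
time_s: 2.6
tcp_pos: [0.6589, -0.1857, 0.1507]
eef_rot: [179.6, -0.1, -110.0]
contact_force: [0.5, -0.4, 0.8]
gripper_width: 0.0875
gripper_force: 0.0
```

```bash
python3 - <<'E'
from mv import *
s=r.get_state(); p=s['tcp_pos']; print(p,s['eef_rot'])
A=R.from_euler('xyz',s['eef_rot'],degrees=True).as_matrix()
pts=np.array([p+A@[0,yy,.008] for yy in(-.044,0,.044)])
o=[]
for n,(x0,y0) in(("top",(200,100)),("side",(250,100))):
    im=r.capture(n)[:,:,::-1].copy(); c=cv2.resize(im[y0:y0+140,x0:x0+130],None,fx=3,fy=4,interpolation=cv2.INTER_CUBIC)
    for q in proj(n,pts): cv2.circle(c,tuple(int(v) for v in (q-[x0,y0]+.5)*[3,4]),2,(0,0,255),-1)
    o.append(c)
cv2.imwrite("pics/g1.png",np.hstack(o))
plan(.661,-.186,.037,-110)
E
```

```text
[ 0.65891582 -0.1857411   0.15065519] [ 1.79581471e+02 -1.03132298e-01 -1.10002228e+02]
to (0.661, -0.186, 0.037, -110) turn first, total z: 0.0 then total shift: [-0.0006  0.0017  0.2369] dist 0.118
```

View pics/g1.png

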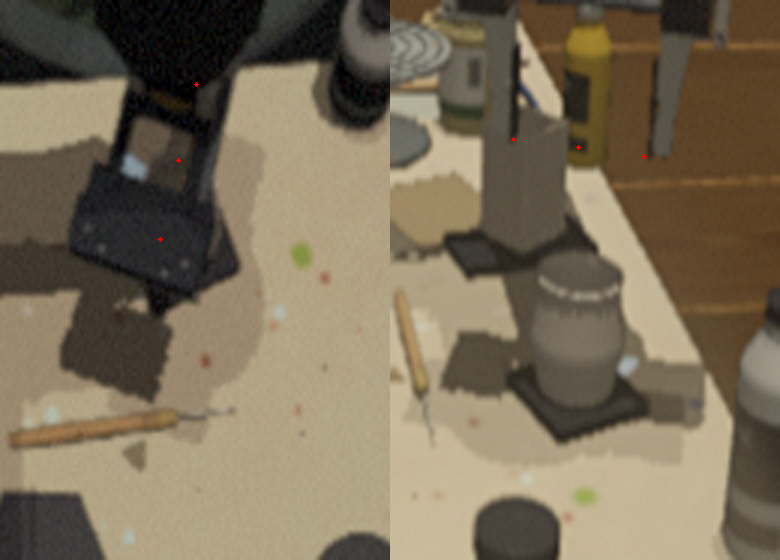

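The projected fingertips agree with the images. The side-view "offset" was just the thickness of the bats, so the calibration is good. Next: descend on the vase and grip.

>>> carry_out --pt "-0.0006 0.0017 0.06 0 0 0" --pt "0 0 0.06 0 0 0" --pt "0 0 0.06 0 0 0" --pt "0 0 0.057 0 0 0" --pt "0 0 0 0 0 0"

```text
time_s: 3.32
tcp_pos: [0.6604, -0.1859, 0.036]
eef_rot: [179.9, -0.0, -110.0]
contact_force: [-0.9, 0.3, 0.2]
gripper_width: 0.0878
gripper_force: 0.0
```

>>> carry_out --pt "0 0 0 0 0 0" --pt "0 0 0 0 0 0" --pt "0 0 0 0 0 0" --pt "0 0 0 0 0 0" --pt "0 0 0 0 0 0" --hand 0 --squeeze 12

```text
time_s: 3.95
tcp_pos: [0.6618, -0.1858, 0.0378]
eef_rot: [-179.8, 0.0, -110.0]
contact_force: [0.3, -0.2, 6.9]
gripper_width: 0.0656
gripper_force: 12.0
```

>>> carry_out --pt "0 0 0 0 0 0" --pt "0 0 0 0 0 0" --pt "0 0 0 0 0 0"

```text
time_s: 4.32
tcp_pos: [0.6618, -0.1858, 0.0378]
eef_rot: [-179.8, 0.0, -110.0]
contact_force: [-1.0, 0.3, 6.9]
gripper_width: 0.0656
gripper_force: 12.0
```

```bash
python3 - <<'E'
from mv import *
a=-110
plan(.661,-.186,.157,a)
plan(.467,-.069,.157,a,(.661,-.186,.157,a))
E
```

```text
to (0.661, -0.186, 0.157, -110) turn first, total z: 0.001 then total shift: [ 0.001   0.0013 -0.2383] dist 0.119
to (0.467, -0.069, 0.157, -110) turn first, total z: 0.0 then total shift: [-0.0872  0.4446 -0.    ] dist 0.227
```

>>> carry_out --pt "0 0 -0.03 0 0 0" --pt "0 0 -0.05 0 0 0" --pt "0 0 -0.08 0 0 0" --pt "0 0 -0.08 0 0 0" --pt "0 0 0 0 0 0"

```text
time_s: 4.95
tcp_pos: [0.6626, -0.1859, 0.1611]
eef_rot: [-179.6, 0.1, -110.0]
contact_force: [0.3, 1.2, -0.9]
gripper_width: 0.0653
gripper_force: 12.0
```

>>> carry_out --pt "-0.0125 0.05 0 0 0 0" --pt "-0.0125 0.07 0 0 0 0" --pt "-0.0125 0.08 0 0 0 0" --pt "-0.0125 0.08 0 0 0 0" --pt "-0.0125 0.08 0 0 0 0"

```text
time_s: 5.58
tcp_pos: [0.5003, -0.0943, 0.1556]
eef_rot: [179.9, -0.0, -110.0]
contact_force: [-0.2, 0.2, -0.6]
gripper_width: 0.0654
gripper_force: 12.0
```

>>> carry_out --pt "-0.0125 0.06 0 0 0 0" --pt "-0.0125 0.026 0 0 0 0" --pt "0 0 0.07 0 0 0" --pt "0 0 0.07 0 0 0" --pt "0 0 0 0 0 0"

```text
time_s: 6.2
tcp_pos: [0.4643, -0.0687, 0.0841]
eef_rot: [179.7, -0.2, -110.0]
contact_force: [-0.7, 0.6, -0.4]
gripper_width: 0.0651
gripper_force: 12.0
```

>>> carry_out --pt "0 0 0.06 0 0 0" --pt "0 0 0.03 0 0 0" --pt "0 0 0 0 0 0" --pt "0 0 0 0 0 0" --pt "0 0 0 0 0 0"

```text
time_s: 6.82
tcp_pos: [0.4668, -0.0681, 0.0422]
eef_rot: [-179.9, 0.1, -110.0]
contact_force: [-0.4, -1.0, -0.6]
gripper_width: 0.0655
gripper_force: 12.0
```

>>> carry_out --pt "0 0 0.004 0 0 0" --pt "0 0 0.003 0 0 0" --pt "0 0 0.002 0 0 0" --pt "0 0 0 0 0 0" --pt "0 0 0 0 0 0"

```text
time_s: 7.45
tcp_pos: [0.466, -0.0683, 0.0373]
eef_rot: [-180.0, -0.0, -110.0]
contact_force: [-3.1, 1.8, 11.7]
gripper_width: 0.0653
gripper_force: 12.0
```

>>> carry_out --pt "0 0 -0.001 0 0 0" --pt "0 0 0 0 0 0" --pt "0 0 0 0 0 0" --pt "0 0 0 0 0 0" --pt "0 0 0 0 0 0" --hand 1

```text
time_s: 8.07
tcp_pos: [0.466, -0.0683, 0.037]
eef_rot: [180.0, -0.0, -110.0]
contact_force: [-0.3, -0.6, -0.5]
gripper_width: 0.0874
gripper_force: 0.0
```

>>> carry_out --pt "0 0 0 0 0 0" --pt "0 0 -0.03 0 0 0" --pt "0 0 -0.07 0 0 0" --pt "0 0 -0.1 0 0 0" --pt "0 0 -0.1 0 0 0"

```text
time_s: 8.7
tcp_pos: [0.4656, -0.0684, 0.1885]
eef_rot: [180.0, -0.0, -110.0]
contact_force: [1.5, 0.8, -0.2]
gripper_width: 0.0875
gripper_force: 0.0
```

```bash
python3 - <<'E'
from mv import *
s=r.get_state(); print(s['tcp_pos'],s['eef_rot'],s['gripper_width'],s['joints'])
im=r.capture("top")[:,:,::-1]; cv2.imwrite("pics/t2.png",im)
plan(.662,.0285,.18,-53.1)
E
```

```text
[ 0.46558144 -0.06838138  0.18849843] [ 1.79974806e+02 -1.56017025e-02 -1.09987933e+02] 0.08746426372470711 [ 1.56960262e+01  3.22278364e+00 -2.80849335e+01 -2.36737817e-03
 -5.87218470e+01 -3.56827326e+01]
to (0.662, 0.0285, 0.18, -53.1) turn first, total z: -0.947 then total shift: [ 0.0767 -0.4249  0.0308] dist 0.216
```

>>> carry_out --pt "0 0 0 0 0 -0.158" --pt "0 0 0 0 0 -0.158" --pt "0 0 0 0 0 -0.158" --pt "0 0 0 0 0 -0.158" --pt "0 0 0 0 0 -0.158"

```text
time_s: 9.38
tcp_pos: [0.4658, -0.0683, 0.1869]
eef_rot: [180.0, 0.0, -62.3]
contact_force: [-0.1, 0.1, -0.0]
gripper_width: 0.0879
gripper_force: 0.0
```

>>> carry_out --pt "0 0 0 0 0 -0.157" --pt "0.0153 -0.085 0 0 0 0" --pt "0.0153 -0.085 0 0 0 0" --pt "0.0153 -0.085 0 0 0 0" --pt "0.0153 -0.085 0 0 0 0"

```text
time_s: 10.0
tcp_pos: [0.6215, 0.0097, 0.1868]
eef_rot: [180.0, 0.0, -53.2]
contact_force: [0.9, -0.2, 0.7]
gripper_width: 0.0875
gripper_force: 0.0
```

>>> carry_out --pt "0.0155 -0.085 0 0 0 0" --pt "0 0 0 0 0 0" --pt "0 0 0 0 0 0"

```text
time_s: 10.38
tcp_pos: [0.6586, 0.0283, 0.1863]
eef_rot: [179.9, 0.0, -53.2]
contact_force: [0.1, -0.1, -0.6]
gripper_width: 0.0878
gripper_force: 0.0
```

```bash
python3 - <<'E'
from ov import *
from mv import *
plan(.662,.0285,.044,-53.1)
G2=(255,0,255)
items=[(ring('r',.054,.054),(.6621,.0285,36.9),.09,B),(ring('r',.054,.054),(.6621,.0285,36.9),.01,C),(ring('r',.124,.064),(.6599,.0239,12.75),.01,G),(ring('c',.0302,40),(.467,-.0687,0),.076,B)]
s=r.get_state(); p=s['tcp_pos']; A=R.from_euler('xyz',s['eef_rot'],degrees=True).as_matrix()
im=r.capture("side")[:,:,::-1].copy()
for yy in(-.044,.044): cv2.circle(im,tuple(proj("side",p+A@[0,yy,.008])[0].round().astype(int)),1,G2,-1)
draw("side",im,items,(180,70,340,200),4.5,"pics/g2.png")
E
```

```text
to (0.662, 0.0285, 0.044, -53.1) turn first, total z: -0.001 then total shift: [ 0.0038 -0.0057  0.2845] dist 0.142
```

View pics/g2.png

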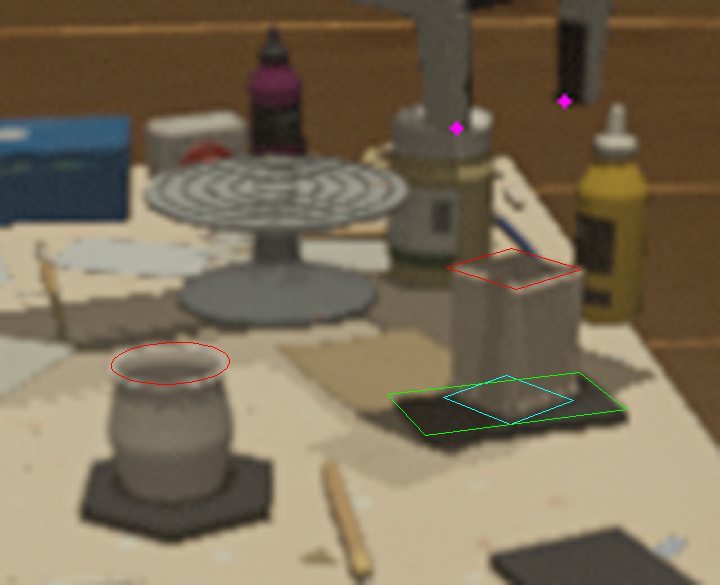

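Side view: the vase stands upright on the hex bat, and the beaker at about (515,340) matches its model to within ~1 px. Now the descent and grip on the beaker.

>>> carry_out --pt "0.0038 -0.0057 0.06 0 0 0" --pt "0 0 0.08 0 0 0" --pt "0 0 0.08 0 0 0" --pt "0 0 0.064 0 0 0" --pt "0 0 0 0 0 0"

```text
time_s: 11.05
tcp_pos: [0.6601, 0.0276, 0.0431]
eef_rot: [179.7, 0.1, -53.2]
contact_force: [-0.7, 0.2, -0.6]
gripper_width: 0.0878
gripper_force: 0.0
```

>>> carry_out --pt "0 0 0 0 0 0" --pt "0 0 0 0 0 0" --pt "0 0 0 0 0 0" --pt "0 0 0 0 0 0" --pt "0 0 0 0 0 0" --hand 0 --squeeze 15

```text
time_s: 11.68
tcp_pos: [0.6631, 0.0288, 0.046]
eef_rot: [-179.9, -0.0, -53.2]
contact_force: [-1.5, 1.5, 4.8]
gripper_width: 0.0544
gripper_force: 15.0
```

>>> carry_out --pt "0 0 0 0 0 0" --pt "0 0 0 0 0 0" --pt "0 0 0 0 0 0"

```text
time_s: 12.05
tcp_pos: [0.6631, 0.0288, 0.0459]
eef_rot: [-179.9, -0.0, -53.1]
contact_force: [-0.3, 1.0, 6.0]
gripper_width: 0.0538
gripper_force: 15.0
```

>>> carry_out --pt "0 0 -0.03 0 0 0" --pt "0 0 -0.06 0 0 0" --pt "0 0 -0.08 0 0 0" --pt "0 0 -0.08 0 0 0" --pt "0 0 0 0 0 0"

```text
time_s: 12.68
tcp_pos: [0.6643, 0.0288, 0.1747]
eef_rot: [-179.7, -0.2, -53.1]
contact_force: [-0.2, 0.3, -2.5]
gripper_width: 0.0538
gripper_force: 15.0
```

```bash
cat > seg.py <<'E'
from h import *
def dark(im,cx,cy,w=32,th=75):
    m=np.zeros(im.shape[:2],np.uint8); m[cy-w:cy+w,cx-w:cx+w]=(im[cy-w:cy+w,cx-w:cx+w].max(2)<th)
    n,l,s,c=cv2.connectedComponentsWithStats(m); k=l[cy,cx]
    if not k: print("seed not dark",im[cy,cx]); return None
    ct=max(cv2.findContours((l==k).astype(np.uint8),cv2.RETR_EXTERNAL,cv2.CHAIN_APPROX_NONE)[0],key=len)[:,0]
    return back("top",ct,.01)[:,:2]
def rectW(W):
    (x,y),(a,b),t=cv2.minAreaRect((W*1000).astype(np.float32)); return (x/1000,y/1000),(a,b),t
E
python3 - <<'E'
from seg import *
from mv import plan
im=cv2.imread("pics/t2.png")
for th in(60,70,80): 
    W=dark(im,259,160,th=th)
    if W is not None: print(th,rectW(W))
W=dark(r.capture("top"),168,175)   # oblong, arm may hide
if W is not None: print(rectW(W))
plan(.663,-.187,.165,-70.1)
E
```

```text
seed not dark [65 61 65]
70 ((0.6618700561523437, -0.185767333984375), (73.37545776367188, 72.36217498779297), 19.049907684326172)
80 ((0.6620234375, -0.18618746948242187), (73.8788070678711, 73.17875671386719), 19.5070743560791)
((0.6716300048828125, 0.02975060272216797), (161.17503356933594, 110.73408508300781), 32.05746841430664)
to (0.663, -0.187, 0.165, -70.1) turn first, total z: 0.282 then total shift: [0.4057 0.1468 0.0143] dist 0.216
```

>>> carry_out --pt "0 0 0 0 0 0.145" --pt "0 0 0 0 0 0.145" --pt "0.06 0.022 0 0 0 0" --pt "0.08 0.029 0 0 0 0" --pt "0.09 0.033 0 0 0 0"

```text
time_s: 13.35
tcp_pos: [0.6601, -0.0945, 0.1686]
eef_rot: [179.9, 0.1, -70.5]
contact_force: [1.6, 0.4, -1.8]
gripper_width: 0.0542
gripper_force: 15.0
```

>>> carry_out --pt "0.09 0.033 0 0 0 0" --pt "0.0834 0.0308 0 0 0 0" --pt "0 0 0.07 0 0 0" --pt "0 0 0.08 0 0 0" --pt "0 0 0.05 0 0 0"

```text
time_s: 13.98
tcp_pos: [0.6575, -0.1863, 0.0664]
eef_rot: [179.7, 0.1, -70.6]
contact_force: [0.0, 0.4, -2.0]
gripper_width: 0.0543
gripper_force: 15.0
```

>>> carry_out --pt "0 0 0.03 0 0 0" --pt "0 0 0.01 0 0 0" --pt "0 0 0 0 0 0" --pt "0 0 0 0 0 0" --pt "0 0 0 0 0 0"

```text
time_s: 14.6
tcp_pos: [0.6604, -0.1862, 0.0511]
eef_rot: [-179.9, -0.0, -70.6]
contact_force: [0.4, -0.5, -1.9]
gripper_width: 0.0539
gripper_force: 15.0
```

```bash
python3 - <<'E'
from mv import *
plan(.662,-.186,.046,-70.5); print(r.get_state()['joints'])
E
```

```text
to (0.662, -0.186, 0.046, -70.5) turn first, total z: -0.001 then total shift: [ 0.0006 -0.0032  0.0102] dist 0.005
[ 4.86843449e-01  3.02106435e+01 -9.72107695e+00  5.72015374e-03
 -4.99782674e+01  1.89456121e+01]
```

>>> carry_out --pt "0.0006 -0.0032 0.004 0 0 0" --pt "0 0 0.004 0 0 0" --pt "0 0 0.0025 0 0 0" --pt "0 0 0 0 0 0" --pt "0 0 0 0 0 0"

```text
time_s: 15.22
tcp_pos: [0.6617, -0.186, 0.0459]
eef_rot: [-180.0, -0.0, -70.5]
contact_force: [-2.6, 2.4, 6.6]
gripper_width: 0.054
gripper_force: 15.0
```

Contact at the same height as at the grasp. Next: release, retreat, and re-measure.

>>> carry_out --pt "0 0 -0.001 0 0 0" --pt "0 0 0 0 0 0" --pt "0 0 0 0 0 0" --pt "0 0 0 0 0 0" --pt "0 0 0 0 0 0" --hand 1

```text
time_s: 15.85
tcp_pos: [0.6615, -0.186, 0.0452]
eef_rot: [180.0, 0.0, -70.6]
contact_force: [0.2, 0.2, -0.4]
gripper_width: 0.0873
gripper_force: 0.0
```

>>> carry_out --pt "0 0 -0.03 0 0 0" --pt "0 0 -0.07 0 0 0" --pt "0 0 -0.1 0 0 0" --pt "0 0 -0.1 0 0 0" --pt "0 0 0 0 0 0"

```text
time_s: 16.48
tcp_pos: [0.6642, -0.1865, 0.2022]
eef_rot: [-179.5, -0.3, -70.5]
contact_force: [0.3, 0.4, 0.1]
gripper_width: 0.0873
gripper_force: 0.0
```

```bash
python3 - <<'E'
from mv import *
plan(.434,-.309,.19,-88)
E
```

```text
to (0.434, -0.309, 0.19, -88) turn first, total z: 0.291 then total shift: [0.2287 0.4686 0.0245] dist 0.261
```

```bash
python3 - <<'E'
from ov import *
from seg import *
im=r.capture("top")[:,:,::-1].copy(); cv2.imwrite("pics/t3.png",im)
for th in (70,80):
  W=dark(im,175,175,th=th)
  if W is not None: print(rectW(W))
items=[(ring('c',.042,40),(.4366,-.3131,0),.01,G),(ring('r',.1,.044),(.4325,-.3088,-87.5),.056,B),(ring('r',.1,.044),(.4325,-.3088,-87.5),.01,C),(ring('r',.124,.064),(.6599,.0239,12.75),.01,G)]
draw("top",im,items,(140,130,365,285),3.5,"pics/g3.png")
E
```

```text
((0.6581198120117188, -0.0005598297119140625), (140.4755859375, 119.43714904785156), 9.264090538024902)
((0.65656884765625, -0.0003667449951171875), (146.3730010986328, 120.18545532226562), 10.151087760925293)
```

View pics/g3.png

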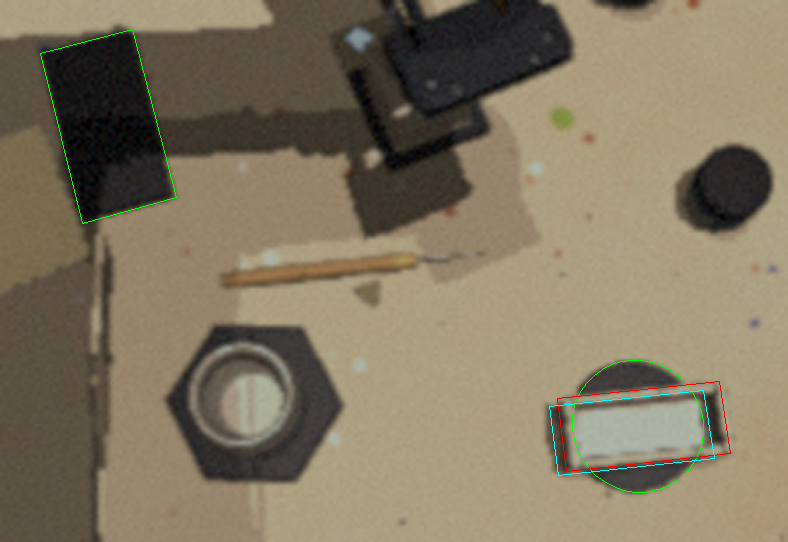

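The oblong bat fits exactly and now stands empty. The beaker looks seated on the square bat at (415,110). The trough outline around (640,425) fits with yaw ≈ -88. Moving to the trough.

>>> carry_out --pt "0 0 0 0 0 0.145" --pt "0 0 0 0 0 0.145" --pt "0.046 0.0937 0 0 0 0" --pt "0.046 0.0937 0 0 0 0" --pt "0.046 0.0937 0 0 0 0"

```text
time_s: 17.15
tcp_pos: [0.5215, -0.2603, 0.1945]
eef_rot: [179.9, 0.0, -88.0]
contact_force: [0.4, -1.6, -0.1]
gripper_width: 0.0879
gripper_force: 0.0
```

>>> carry_out --pt "0.046 0.0937 0 0 0 0" --pt "0.046 0.0937 0 0 0 0" --pt "0 0 0.1 0 0 0" --pt "0 0 0.1 0 0 0" --pt "0 0 0 0 0 0"

```text
time_s: 17.77
tcp_pos: [0.4282, -0.3083, 0.0921]
eef_rot: [179.6, 0.2, -88.0]
contact_force: [0.4, 0.4, 0.7]
gripper_width: 0.0876
gripper_force: 0.0
```

```bash
python3 - <<'E'
from mv import *
plan(.433,-.309,.031,-88)
E
```

```text
to (0.433, -0.309, 0.031, -88) turn first, total z: -0.0 then total shift: [ 0.0018 -0.0095  0.1222] dist 0.061
```

>>> carry_out --pt "0.001 -0.005 0.03 0 0 0" --pt "0 0 0.04 0 0 0" --pt "0 0 0.04 0 0 0" --pt "0 0 0.008 0 0 0" --pt "0 0 0 0 0 0"

```text
time_s: 18.4
tcp_pos: [0.4348, -0.3098, 0.0371]
eef_rot: [-179.9, -0.0, -87.9]
contact_force: [-1.4, 0.2, 0.6]
gripper_width: 0.0874
gripper_force: 0.0
```

>>> carry_out --pt "0 0 0 0 0 0" --pt "0 0 0 0 0 0" --pt "0 0 0 0 0 0" --pt "0 0 0 0 0 0" --pt "0 0 0 0 0 0" --hand 0 --squeeze 20

```text
time_s: 19.02
tcp_pos: [0.434, -0.3096, 0.0363]
eef_rot: [-180.0, -0.0, -88.0]
contact_force: [-0.3, -0.2, -0.1]
gripper_width: 0.044
gripper_force: 20.0
```

>>> carry_out --pt "0 0 0 0 0 0" --pt "0 0 0 0 0 0" --pt "0 0 0 0 0 0"

```text
time_s: 19.4
tcp_pos: [0.434, -0.3096, 0.0363]
eef_rot: [180.0, -0.0, -88.0]
contact_force: [0.4, 1.1, 1.5]
gripper_width: 0.0441
gripper_force: 20.0
```

>>> carry_out --pt "0 0 -0.03 0 0 0" --pt "0 0 -0.06 0 0 0" --pt "0 0 -0.08 0 0 0" --pt "0 0 -0.08 0 0 0" --pt "0 0 0 0 0 0"

```text
time_s: 20.02
tcp_pos: [0.4359, -0.3104, 0.1656]
eef_rot: [-179.6, -0.2, -87.9]
contact_force: [0.8, -0.5, -1.6]
gripper_width: 0.0437
gripper_force: 20.0
```

>>> carry_out --pt "0 0 0 0 0 0.12" --pt "0 0 0 0 0 0.168" --pt "0 0 0 0 0 0.168" --pt "0 0 0 0 0 0.168" --pt "0 0 0 0 0 0.168"

```text
time_s: 20.65
tcp_pos: [0.4333, -0.3093, 0.1608]
eef_rot: [179.9, -0.0, -135.8]
contact_force: [-0.1, -0.5, 0.4]
gripper_width: 0.0441
gripper_force: 20.0
```

>>> carry_out --pt "0 0 0 0 0 0.168" --pt "0 0 0 0 0 0.168" --pt "0 0 0 0 0 0.168" --pt "0 0 0 0 0 0.025" --pt "0 0 0 0 0 0"

```text
time_s: 21.28
tcp_pos: [0.4337, -0.3095, 0.1611]
eef_rot: [180.0, -0.0, -167.1]
contact_force: [-0.1, 0.1, -1.7]
gripper_width: 0.0435
gripper_force: 20.0
```

```bash
python3 - <<'E'
from mv import *
s=r.get_state();print(s['joints'],s['gripper_width'],s['contact_force'])
plan(.66,.024,s['tcp_pos'][2],-167.2)
E
```

```text
[-1.44172603e+01  1.07859534e+01 -2.31234744e+01 -8.10768823e-03
 -5.61261873e+01 -6.26344216e+01] 0.04345891153614427 [-0.07880552  0.0571022  -1.70530706]
to (0.66, 0.024, np.float64(0.16107423209535185), -167.2) turn first, total z: 0.002 then total shift: [-0.5891  0.5501 -0.    ] dist 0.403
```

>>> carry_out --pt "-0.04 0.0375 0 0 0 0" --pt "-0.065 0.0607 0 0 0 0" --pt "-0.07 0.0654 0 0 0 0" --pt "-0.07 0.0654 0 0 0 0" --pt "-0.07 0.0654 0 0 0 0"

```text
time_s: 21.9
tcp_pos: [0.5557, -0.1299, 0.1613]
eef_rot: [-180.0, -0.0, -167.1]
contact_force: [1.1, -0.6, -0.7]
gripper_width: 0.0441
gripper_force: 20.0
```

>>> carry_out --pt "-0.07 0.0654 0 0 0 0" --pt "-0.07 0.0654 0 0 0 0" --pt "-0.07 0.0654 0 0 0 0" --pt "-0.0641 0.0595 0 0 0 0" --pt "0 0 0 0 0 0"

```text
time_s: 22.52
tcp_pos: [0.6617, 0.0263, 0.1604]
eef_rot: [-180.0, -0.0, -166.9]
contact_force: [-0.3, -0.3, -1.6]
gripper_width: 0.0439
gripper_force: 20.0
```

>>> carry_out --pt "0 0 0.07 0 0 0" --pt "0 0 0.07 0 0 0" --pt "0 0 0.07 0 0 0" --pt "0 0 0.02 0 0 0" --pt "0 0 0 0 0 0"

```text
time_s: 23.15
tcp_pos: [0.6603, 0.0233, 0.0462]
eef_rot: [-180.0, -0.1, -167.2]
contact_force: [0.9, -0.2, -0.5]
gripper_width: 0.0439
gripper_force: 20.0
```

```bash
python3 - <<'E'
from mv import *
from seg import *
plan(.66,.024,.0363,-167.2)
im=r.capture("top")[:,:,::-1].copy(); cv2.imwrite("pics/t4.png",im)
q=proj("top",[.4366,-.3131,.01])[0].round().astype(int); print(q)
for th in(70,80):
    W=dark(im,*q,th=th)
    if W is not None: print(cv2.minEnclosingCircle((W*1000).astype(np.float32)),rectW(W))
E
```

```text
to (0.66, 0.024, 0.0363, -167.2) turn first, total z: 0.0 then total shift: [0.0003 0.0014 0.0199] dist 0.01
[322 251]
((437.085205078125, -309.9752502441406), 40.21762466430664) ((0.43926162719726564, -0.3111761779785156), (79.51206970214844, 72.26156616210938), 62.53968811035156)
((436.4159851074219, -309.9942626953125), 40.613563537597656) ((0.43630029296875, -0.31038946533203127), (78.60774230957031, 78.37061309814453), 84.84390258789062)
```

>>> carry_out --pt "0.0003 0.0014 0.008 0 0 0" --pt "0 0 0.006 0 0 0" --pt "0 0 0.004 0 0 0" --pt "0 0 0.0025 0 0 0" --pt "0 0 0 0 0 0"

```text
time_s: 23.82
tcp_pos: [0.6602, 0.0244, 0.0364]
eef_rot: [-180.0, 0.0, -167.2]
contact_force: [-0.8, 0.3, 1.9]
gripper_width: 0.0438
gripper_force: 20.0
```

>>> carry_out --pt "0 0 0 0 0 0" --pt "0 0 0 0 0 0"

```text
time_s: 24.08
tcp_pos: [0.6602, 0.0244, 0.0364]
eef_rot: [-180.0, 0.0, -167.2]
contact_force: [-2.3, -0.3, 3.6]
gripper_width: 0.0436
gripper_force: 20.0
```

Contact made. Release, lift, then go for the vase.

>>> carry_out --pt "0 0 0 0 0 0" --pt "0 0 0 0 0 0" --pt "0 0 0 0 0 0" --pt "0 0 0 0 0 0" --pt "0 0 0 0 0 0" --hand 1

```text
time_s: 24.7
tcp_pos: [0.6601, 0.0244, 0.036]
eef_rot: [180.0, -0.0, -167.2]
contact_force: [1.1, 0.1, -0.3]
gripper_width: 0.0858
gripper_force: 0.0
```

>>> carry_out --pt "0 0 -0.03 0 0 0" --pt "0 0 -0.07 0 0 0" --pt "0 0 -0.09 0 0 0" --pt "0 0 -0.09 0 0 0" --pt "0 0 0 0 0 0"

```text
time_s: 25.32
tcp_pos: [0.6627, 0.0248, 0.1822]
eef_rot: [-180.0, 0.5, -167.2]
contact_force: [0.4, 0.4, -0.0]
gripper_width: 0.0875
gripper_force: 0.0
```

```bash
python3 - <<'E'
from mv import *
from fit import circ
s=r.get_state();print(s['tcp_pos'],s['gripper_width'])
im=r.capture("top")[:,:,::-1].copy(); cv2.imwrite("pics/t5.png",im)
# vase rim from t3 overlay crop (140,130,s=3.5), rim outer edges
f=lambda P:(np.array(P)+.5)/3.5-.5+[140,130]
circ("vase",f([(188,395),(294,395),(241,341),(241,449),(203,358),(279,358),(203,433),(279,433)]),.076)
plan(.466,-.0685,.19,-110)
E
```

```text
[0.6627 0.0248 0.1822] 0.08750141211976076
vase [ 0.4638 -0.0681  0.0318] res mm [-0.2706 -0.2584  0.4892  0.1878  0.3739 -0.6649 -0.4536  0.5966]
to (0.466, -0.0685, 0.19, -110) turn first, total z: -0.954 then total shift: [ 0.3087  0.3032 -0.0212] dist 0.217
```

>>> carry_out --pt "0 0 0 0 0 -0.159" --pt "0 0 0 0 0 -0.159" --pt "0 0 0 0 0 -0.159" --pt "0 0 0 0 0 -0.159" --pt "0 0 0 0 0 -0.159"

```text
time_s: 26.0
tcp_pos: [0.6595, 0.0242, 0.1752]
eef_rot: [179.9, -0.1, -119.2]
contact_force: [-0.8, -0.0, -0.3]
gripper_width: 0.0875
gripper_force: 0.0
```

>>> carry_out --pt "0 0 0 0 0 -0.159" --pt "0.0617 0.0606 0 0 0 0" --pt "0.0617 0.0606 0 0 0 0" --pt "0.0617 0.0606 0 0 0 0" --pt "0.0617 0.0606 0 0 0 0"

```text
time_s: 26.62
tcp_pos: [0.5021, -0.0508, 0.1754]
eef_rot: [179.9, -0.0, -110.0]
contact_force: [1.2, -0.2, 1.0]
gripper_width: 0.0878
gripper_force: 0.0
```

>>> carry_out --pt "0.0617 0.0606 0 0 0 0" --pt "0 0 0.06 0 0 0" --pt "0 0 0.06 0 0 0" --pt "0 0 0 0 0 0" --pt "0 0 0 0 0 0"

```text
time_s: 27.25
tcp_pos: [0.4654, -0.0688, 0.1167]
eef_rot: [-180.0, -0.0, -110.0]
contact_force: [-0.3, 0.1, -0.8]
gripper_width: 0.0876
gripper_force: 0.0
```

```bash
python3 - <<'E'
from mv import *
plan(.4655,-.0683,.037,-110)
E
```

```text
to (0.4655, -0.0683, 0.037, -110) turn first, total z: 0.0 then total shift: [-0.001   0.0002  0.1594] dist 0.08
```

>>> carry_out --pt "-0.001 0 0.05 0 0 0" --pt "0 0 0.06 0 0 0" --pt "0 0 0.049 0 0 0" --pt "0 0 0 0 0 0" --pt "0 0 0 0 0 0"

```text
time_s: 27.88
tcp_pos: [0.4663, -0.0681, 0.0378]
eef_rot: [-179.9, 0.0, -110.0]
contact_force: [0.6, -0.1, 0.5]
gripper_width: 0.088
gripper_force: 0.0
```

>>> carry_out --pt "0 0 0 0 0 0" --pt "0 0 0 0 0 0" --pt "0 0 0 0 0 0" --pt "0 0 0 0 0 0" --pt "0 0 0 0 0 0" --hand 0 --squeeze 12

```text
time_s: 28.5
tcp_pos: [0.4656, -0.0682, 0.0371]
eef_rot: [-180.0, 0.0, -110.0]
contact_force: [-0.7, 0.7, 6.0]
gripper_width: 0.0652
gripper_force: 12.0
```

>>> carry_out --pt "0 0 0 0 0 0" --pt "0 0 -0.03 0 0 0" --pt "0 0 -0.06 0 0 0" --pt "0 0 -0.08 0 0 0" --pt "0 0 -0.08 0 0 0"

```text
time_s: 29.12
tcp_pos: [0.4647, -0.0684, 0.1625]
eef_rot: [180.0, -0.0, -110.0]
contact_force: [0.3, -0.1, -2.0]
gripper_width: 0.0655
gripper_force: 12.0
```

>>> carry_out --pt "0 0 0 0 0 0" --pt "0 0 0 0 0 0"

```text
time_s: 29.38
tcp_pos: [0.4646, -0.0683, 0.1609]
eef_rot: [180.0, 0.0, -110.0]
contact_force: [0.0, -0.6, -2.8]
gripper_width: 0.0652
gripper_force: 12.0
```

```bash
python3 - <<'E'
from mv import *
z=r.get_state()['tcp_pos'][2]
plan(.4365,-.311,z,-110)
E
```

```text
to (0.4365, -0.311, np.float64(0.1609364354335068), -110) turn first, total z: -0.0 then total shift: [ 0.4753 -0.1133 -0.    ] dist 0.244
```

>>> carry_out --pt "0.06 -0.0143 0 0 0 0" --pt "0.085 -0.0203 0 0 0 0" --pt "0.09 -0.0215 0 0 0 0" --pt "0.09 -0.0215 0 0 0 0" --pt "0.085 -0.0203 0 0 0 0"

```text
time_s: 30.0
tcp_pos: [0.4399, -0.2789, 0.1598]
eef_rot: [179.8, -0.0, -110.0]
contact_force: [0.8, 0.2, -1.2]
gripper_width: 0.0655
gripper_force: 12.0
```

>>> carry_out --pt "0.0653 -0.0155 0 0 0 0" --pt "0 0 0 0 0 0" --pt "0 0 0.07 0 0 0" --pt "0 0 0.07 0 0 0" --pt "0 0 0.05 0 0 0"

```text
time_s: 30.62
tcp_pos: [0.4358, -0.3099, 0.0639]
eef_rot: [179.8, 0.0, -110.0]
contact_force: [0.0, 0.1, -1.2]
gripper_width: 0.0655
gripper_force: 12.0
```

>>> carry_out --pt "0 0 0.03 0 0 0" --pt "0 0 0.01 0 0 0" --pt "0 0 0 0 0 0" --pt "0 0 0 0 0 0" --pt "0 0 0 0 0 0"

```text
time_s: 31.25
tcp_pos: [0.4377, -0.3112, 0.0474]
eef_rot: [-179.9, 0.0, -110.0]
contact_force: [0.5, 0.3, -1.1]
gripper_width: 0.0654
gripper_force: 12.0
```

```bash
python3 - <<'E'
from mv import *
plan(.4365,-.311,.0371,-110)
E
```

```text
to (0.4365, -0.311, 0.0371, -110) turn first, total z: 0.0 then total shift: [0.0005 0.0024 0.0205] dist 0.01
```

>>> carry_out --pt "0 0.0015 0.008 0 0 0" --pt "0 0 0.006 0 0 0" --pt "0 0 0.004 0 0 0" --pt "0 0 0.002 0 0 0" --pt "0 0 0 0 0 0"

```text
time_s: 31.88
tcp_pos: [0.4364, -0.3108, 0.0371]
eef_rot: [180.0, -0.0, -110.0]
contact_force: [-2.5, 2.1, 7.8]
gripper_width: 0.0653
gripper_force: 12.0
```

>>> carry_out --pt "0 0 0 0 0 0" --pt "0 0 0 0 0 0"

```text
time_s: 32.12
tcp_pos: [0.4364, -0.3108, 0.0371]
eef_rot: [180.0, -0.0, -110.0]
contact_force: [-2.3, 1.7, 6.9]
gripper_width: 0.0655
gripper_force: 12.0
```

>>> carry_out --pt "0 0 0 0 0 0" --pt "0 0 0 0 0 0" --pt "0 0 0 0 0 0" --pt "0 0 0 0 0 0" --pt "0 0 0 0 0 0" --hand 1

```text
time_s: 32.75
tcp_pos: [0.4365, -0.3108, 0.0365]
eef_rot: [180.0, -0.0, -110.0]
contact_force: [0.2, -0.4, -0.5]
gripper_width: 0.0879
gripper_force: 0.0
```

>>> carry_out --pt "0 0 -0.03 0 0 0" --pt "0 0 -0.07 0 0 0" --pt "0 0 -0.1 0 0 0" --pt "0 0 -0.1 0 0 0" --pt "0 0 -0.1 0 0 0"

```text
time_s: 33.38
tcp_pos: [0.4362, -0.3107, 0.2396]
eef_rot: [-179.9, -0.0, -110.0]
contact_force: [1.6, -0.3, 0.5]
gripper_width: 0.0875
gripper_force: 0.0
```

>>> carry_out --pt "0.09 0 0 0 0 0" --pt "0.1 0 0 0 0 0" --pt "0.1 0 0 0 0 0" --pt "0.1 0 0 0 0 0" --pt "0.1 0 0 0 0 0"

```text
time_s: 34.0
tcp_pos: [0.352, -0.5424, 0.238]
eef_rot: [-179.9, -0.0, -110.0]
contact_force: [0.7, 0.5, 0.3]
gripper_width: 0.0877
gripper_force: 0.0
```

>>> carry_out --pt "0 0 0 0 0 0" --pt "0 0 0 0 0 0" --pt "0 0 0 0 0 0"

```text
time_s: 34.38
tcp_pos: [0.3532, -0.5403, 0.2373]
eef_rot: [-180.0, -0.0, -109.9]
contact_force: [0.4, 0.5, 0.9]
gripper_width: 0.0879
gripper_force: 0.0
```

```bash
python3 - <<'E'
from ov import *
im=r.capture("top")[:,:,::-1].copy(); cv2.imwrite("pics/t6.png",im)
items=[(ring('c',.042,40),(.4365,-.311,0),.01,G),(ring('r',.1,.044),(.66,.024,12.8),.056,B),(ring('r',.1,.044),(.66,.024,12.8),.01,C),(ring('r',.124,.064),(.6599,.0239,12.75),.01,G),
(ring('r',.076,.076),(.662,-.186,19.5),.01,G),(ring('r',.054,.054),(.662,-.186,19.5),.09,B),(ring('r',.054,.054),(.662,-.186,19.5),.01,C),(ring('c',.0302,40),(.4365,-.311,0),.076,B)]
draw("top",im,items,(140,115,365,285),3.5,"pics/f1.png")
s=r.capture("side")[:,:,::-1].copy(); cv2.imwrite("pics/f2.png",s)
E
```

```text
(no output)
```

View pics/f1.png

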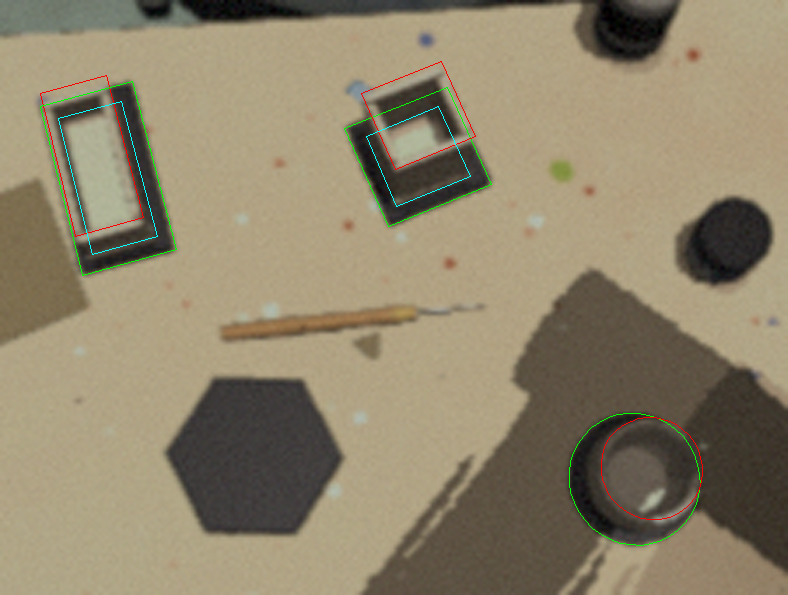

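View pics/f2.png

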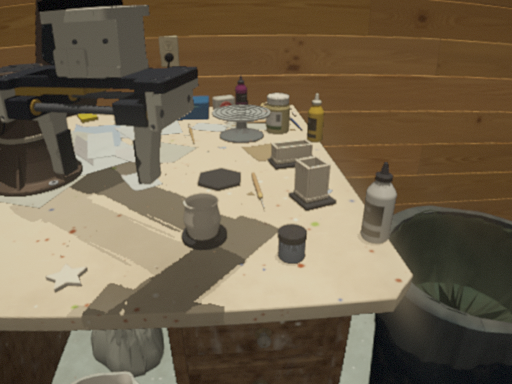

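Both views show the vase on the round bat at (640,470), the beaker on the square bat at (418,145) and the trough on the oblong bat at (105,175). All stand upright and within about 3 mm of the models. The pot and needle tool have not moved.

```bash
python3 -c "
from plant import r
print(r.close_job())"
```

```text
the job is handed in; nothing more can be done
None
```

The job is handed in at about 34 s: the vase is on the round bat, the beaker on the square bat and the trough on the oblong bat, each upright, released and about 3 mm or less from centre by the cameras, with the pot and needle tool where they were; the judge returned no score.

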